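# Fold the organiser's lids shut with a light stroke

### The arm

A 6-joint arm with a two-finger parallel gripper is mounted at the origin on a cart in front of the work surface, level with it; the furniture and walls round the work are solid. World frame = base frame: x ahead of the robot, y to its left, z up, the work surface at z = 0. Lengths are in m, angles in rad, forces in N, time in s.
With the tool pointing down it reaches from about 0.3 to 0.775 m from the base axis. Payload 14.6 kg.
Tool frame: the origin (TCP) lies on the centre line of the jaws, within the pads' length; the fingertips stand ctrl.tcp_to_tips ahead of it and the grasp point (between the pads) lies 2 mm behind it (ctrl.tcp_to_tips is the distance from the TCP to the fingertips, in m); z points along the fingers, y is the line along which they close (so a half turn about z gives the same grasp; the last joint's range is limited). The gripper opens to 94 mm and grips with 3 to 60 N. Pads are 16 mm wide; open, the fingers measure 119 mm over their backs; the gripper's body (75 mm by 177 mm) begins 78 mm behind the grasp point.
Start: joints at [-1.314, 0.3, 1.521, -0, 1.321, -0.067], TCP at [0.175, -0.521, 0.222] pointing down, gripper open.
Joint ranges: [-3.03, 3.03], [-0.79, 2.21], [0.23, 2.52], [-1.04, 4.18], [0, 3.07], [-2.55, 2.55]. Speed limits (rad/s): [2.22, 2.22, 2.57, 3.14, 3.14, 3.14].

### API

Orientations are given as [roll, pitch, yaw] about the fixed x, y, z axes, in that order (R = Rz(yaw) Ry(pitch) Rx(roll)).
In Python, from station import telemetry, viewer, hand_in, ctrl gives the robot as it stands.
- The arm moves only by the tool step_arm, never from a script. Its argument "plan" is a list of rows, each an object of numbers: "dx", "dy", "dz": the shift along the tool's x, y, z scaled (see below); "rx", "ry", "rz": the turn, a rotation vector about the tool's x, y, z scaled (see below); "claw": the closure, from 0 (fully open) to 1 (shut). In form: [{"dx": .., "dy": .., "dz": .., "rx": .., "ry": .., "rz": .., "claw": ..}, ...]. A call has 1 to 10 rows; each row shifts and turns the commanded pose from where the row before left it, along the tool's axes as they then stand; what a row does not reach is not made up. The controller multiplies each number of a shift by 0.1 m and each number of a turn by 90 degrees. A row lasts 1/10 s, in which the tool goes at most 50 mm and 8.59 degrees, less where a joint would pass 70% of its speed; a pose out of reach is approached as far as the arm can. A call with a number of a shift or a turn outside -1 to 1 is refused whole. A call with a gripper value outside its range is refused whole. The fingers move at their own pace and stop on an object; "grip_force" is the grip in N (left out, the last holds). Time passes only in rows, so rows that do not move let the fingers close. It gives the time, the measured TCP pose, the force, the opening and the grip force at its end, in the units of the state.
- telemetry.get_obs(): the state, without advancing time (a new reading comes with each control period).
- viewer.camera(name): name is "scene" or "side" or "wrist"; returns a dict with "img" (384x512x3 uint8, red, green, blue), "z_map" (384x512 float32, m along the optical axis (not along the pixel's ray), 0 where there is no reading), "fx", "fy", "cx", "cy" (pixels), "R" (3x3) and "t" (3): a world point X has camera coordinates R X + t; the wrist camera has in their place "tool_from_camera" (4x4, takes a point from camera to tool coordinates, whose origin is the TCP and whose axes are the flange's). Camera axes: x right, y down, z forward; pixel columns grow to the right and rows downward; lengths in m; the calibration is good to about 2 mm. The wrist camera is an equidistant fisheye: a pixel r from the principal point sees the ray r / f radians off the axis. A picture is of the moment at which its call begins: read the wrist's pose just before it.
- hand_in(): hands the job in; it is judged then, once.
Trained networks look in a picture, given as the dict that the camera call returned (one of the last four; its "shot" number tells which), for a name from the list of things; names that differ only in an ending like _2 or _b are one class to them, and where a whole thing is asked for, a point or a joint stands for the part that bears it (a point fixed in the world has none). Each returns a list of dicts, best first, with "score" (0 to 1); they miss things now and then, are a little off and sometimes report something else, mostly with a low value. They report only what shows in the picture. A call takes as long as a camera call.
- viewer.recognise(target, picture): "rect" ([left, top, right, bottom] in pixels, round what is visible of it).
The state is a dict: "time_s": time; "qpos": joint angles; "joint_vel": joint speeds; "tau": joint torques, N m; "ee_pos": TCP position; "eef_rot": TCP orientation; "force": force on the tool from outside, world axes, zero at the start; "moment": the same for the moment, N m; "grip_width": finger opening in m; "grip_force": force on a finger pad.
Only numpy, scipy, OpenCV 4.12 (cv2) and the standard library are available. Lean on these libraries where they do the work, as an engineer would, in place of code of your own. Each camera call takes 0.05 s, during which the arm holds its last target. There are 200 camera calls.

### The job

The five orange lids of the grey small-parts organiser stand open. Starting at the end with the yellow dot, run the fingertips slowly and lightly along the top of the row to the other end, so that the lids fold down one after another in order and all five lie fully shut. Do not lift or grip the organiser, do not press hard on it or push it out of its place, and leave the other things alone; finish with the hand clear.

Things in the scene. Friction and masses are not known exactly. Their poses are not given: they have to be found in the camera images.
- organiser: Grey plastic small-parts organiser standing loose on the worktop, 0.7 kg: straight row of five lidded compartments, 46 mm wide (its x), 182 mm long over both solid end blocks (its y), 25 mm high. Origin: centre of its underside; z up; +y points along the row to the end block with the yellow dot. Shut lids lie flush with each other and with the end blocks, 25 mm above the underside.
- start_mark (a point): Yellow dot, 8 mm, in the middle of the top of the end block where the row begins (beyond lid 1; the block is 11 mm long), at the level of the shut lids' tops; axes as the organiser's
- far_end (a point): Middle of the top of the other, plain end block (beyond lid 5), 171 mm from the yellow dot, at the level of the shut lids' tops; axes as the organiser's. Seen from the robot, a fixed wooden tool case stands to the left of this end, and a tall drill press stands behind and to the right of the row (approach from the robot's side)
- lid1 (a joint): Opening angle (rad) of lid 1 from the yellow dot: 0 shut, 1.57 upright, 1.6 stop; 0.8 to 1.45 at the start. Flat orange lid, 3 mm thick, 41 mm wide, 30 mm long; hinge pin across the row at organiser y = +77.5 mm, 23.5 mm up, at the lid's edge nearer the dot. Folds down away from the dot (to -y); open, its free edge is up to 54 mm up. A 10 mm thumb tab juts out at -x. Stays where left (0.3 N at the edge moves it).
- lid2 (a joint): Opening angle (rad) of lid 2 from the yellow dot: 0 shut, 1.57 upright, 1.6 stop; 0.8 to 1.45 at the start. Flat orange lid, 3 mm thick, 41 mm wide, 30 mm long; hinge pin across the row at organiser y = +46.5 mm, 23.5 mm up, at the lid's edge nearer the dot. Folds down away from the dot (to -y); open, its free edge is up to 54 mm up. Stays where left (0.3 N at the edge moves it).
- lid3 (a joint): Opening angle (rad) of lid 3 from the yellow dot: 0 shut, 1.57 upright, 1.6 stop; 0.8 to 1.45 at the start. Flat orange lid, 3 mm thick, 41 mm wide, 30 mm long; hinge pin across the row at organiser y = +15.5 mm, 23.5 mm up, at the lid's edge nearer the dot. Folds down away from the dot (to -y); open, its free edge is up to 54 mm up. Stays where left (0.3 N at the edge moves it).
- lid4 (a joint): Opening angle (rad) of lid 4 from the yellow dot: 0 shut, 1.57 upright, 1.6 stop; 0.8 to 1.45 at the start. Flat orange lid, 3 mm thick, 41 mm wide, 30 mm long; hinge pin across the row at organiser y = -15.5 mm, 23.5 mm up, at the lid's edge nearer the dot. Folds down away from the dot (to -y); open, its free edge is up to 54 mm up. Stays where left (0.3 N at the edge moves it).
- lid5 (a joint): Opening angle (rad) of lid 5 from the yellow dot: 0 shut, 1.57 upright, 1.6 stop; 0.8 to 1.45 at the start. Flat orange lid, 3 mm thick, 41 mm wide, 30 mm long; hinge pin across the row at organiser y = -46.5 mm, 23.5 mm up, at the lid's edge nearer the dot. Folds down away from the dot (to -y); open, its free edge is up to 54 mm up. Stays where left (0.3 N at the edge moves it).
- loupe: Bystander, loose: black watchmaker's eyeglass, 36 mm across, 31 mm high; origin at the centre of its underside
- red_jar: Bystander, loose: small glass jar with a red lid, 37 mm across, 38 mm high; origin at the centre of its underside
- round_tin: Bystander, loose: round grey metal tin, 36 mm across, 19 mm high; origin at the centre of its underside

How it is judged:
By the outcome, as a careful person would: the job done as asked, in the order asked, and still so for the second after the job is handed in, with the robot touching nothing.
It also fails if it takes over 43 s, if anything falls off the work surface, if the arm or the gripper's body presses on something with over 40 N, if the wrist force passes 120 N, or if a joint passes its speed limit or range.

## Working session

There is one attempt and no reset: what is moved stays moved. The work goes in short steps, Python scripts to look and compute and a tool call to move; the robot and the scene stay as the last step left them, time stands still between calls to the robot, and variables do not carry over. Pictures are saved under pics/ and viewed, at most 13 in all, crops included, and the job is handed in when it is done.

Besides the shell and the picture viewer there is one more tool, called after ">>>" as name(argument=value, ...), one argument or row to a line, values as JSON. step_arm: Moves the arm, as the interface text tells. Shifts and turns lie within -1 to 1; 1 stands for 0.1 m of shift or 90 degrees of turn. Its arguments: {"type":"object","properties":{"plan":{"type":"array"},"grip_force":{"type":"number"}},"required":["plan"]}

```bash
mkdir -p pics
cat > h.py <<'E'
import numpy as np, cv2
from station import telemetry, viewer, ctrl
def world(p,u,v):
    z=p["z_map"][v,u]; c=np.stack([(u-p["cx"])/p["fx"]*z,(v-p["cy"])/p["fy"]*z,z],-1)
    return (c-p["t"])@p["R"]
def save(p,n): cv2.imwrite(f"pics/{n}.png",p["img"][:,:,::-1])
E
python3 - <<'E'
from h import *
o=telemetry.get_obs(); print(o["time_s"],o["ee_pos"],o["eef_rot"],o["force"],ctrl.tcp_to_tips)
ims=[]
for n in("scene","side"):
    p=viewer.camera(n); ims.append(p["img"])
    for t in("organiser","start_mark","loupe","red_jar","round_tin"):
        for r in viewer.recognise(t,p)[:2]:
            l=r["rect"]; u,v=int((l[0]+l[2])/2),int((l[1]+l[3])/2)
            print(n,t,round(r["score"],2),np.round(l),world(p,np.array(u),np.array(v)).round(3))
    hsv=cv2.cvtColor(p["img"],cv2.COLOR_RGB2HSV)
    m=cv2.inRange(hsv,(22,120,120),(35,255,255)); v,u=np.nonzero(m)
    nn,lab,st,ce=cv2.connectedComponentsWithStats(m)
    for i in range(1,nn):
        if st[i,4]>4:
            v,u=np.nonzero(lab==i); print("yel",st[i],np.median(world(p,u,v),0).round(4))
    save(p,n+"0")
E
```

```text
0.0 [ 0.17493995 -0.5211799   0.22189843] [-3.14044775e+00 -7.73732474e-05  3.23830357e-01] [0.30870372 0.34873592 0.17146031] 0.017
scene organiser 0.68 [233. 200. 317. 234.] [ 0.474 -0.071  0.043]
scene start_mark 0.63 [234. 203. 320. 238.] [ 0.502 -0.103  0.007]
scene start_mark 0.16 [245. 201. 250. 220.] [ 0.523 -0.04   0.05 ]
scene red_jar 0.81 [238. 183. 255. 204.] [ 0.603 -0.11   0.026]
scene round_tin 0.89 [196. 266. 220. 289.] [-0.031  0.457  0.536]
yel [ 66 180  21  13 116] [0.5759 0.2542 0.2011]
yel [ 37 184  15  19  96] [0.5919 0.2966 0.2013]
yel [ 53 222  34  12  80] [0.5761 0.2746 0.1306]
side organiser 0.71 [212. 175. 272. 231.] [ 0.481 -0.121  0.039]
side start_mark 0.77 [210. 174. 272. 232.] [ 0.477 -0.118  0.036]
side start_mark 0.42 [298. 199. 308. 213.] [ 0.61  -0.136  0.013]
side loupe 0.75 [212. 174. 273. 231.] [ 0.481 -0.121  0.039]
side loupe 0.73 [215. 260. 235. 287.] [ 0.392 -0.314  0.021]
side red_jar 0.39 [297. 197. 308. 211.] [ 0.608 -0.135  0.018]
side round_tin 0.64 [203. 167. 216. 179.] [0.46  0.098 0.016]
yel [231  80  11  12 106] [0.5782 0.2404 0.1839]
yel [232 102  11   5  34] [0.5809 0.255  0.1292]
yel [220 216   3   2   6] [ 0.4316 -0.138   0.024 ]
```

Run:
```python
import cv2,numpy as np
a=cv2.imread("pics/scene0.png");b=cv2.imread("pics/side0.png")
cv2.imwrite("pics/a.png",np.hstack([cv2.resize(a[140:340,150:350],(400,400)),cv2.resize(b[140:340,170:370],(400,400))]))
cv2.imwrite("pics/full.png",cv2.resize(np.hstack([a,b]),(800,300)))
```

```text
(no output)
```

View pics/a.png

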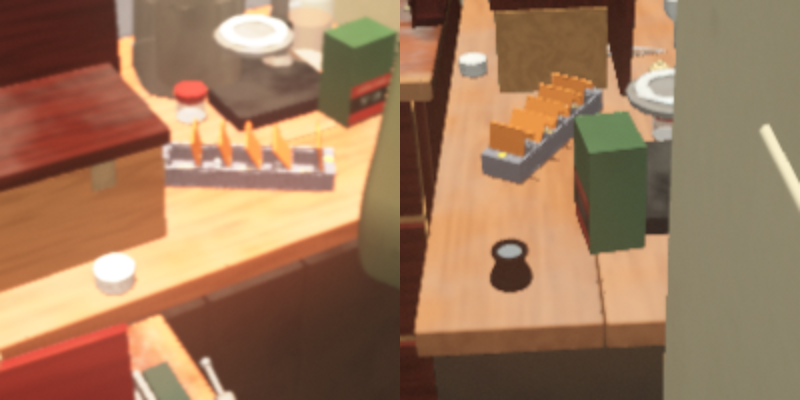

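View pics/full.png

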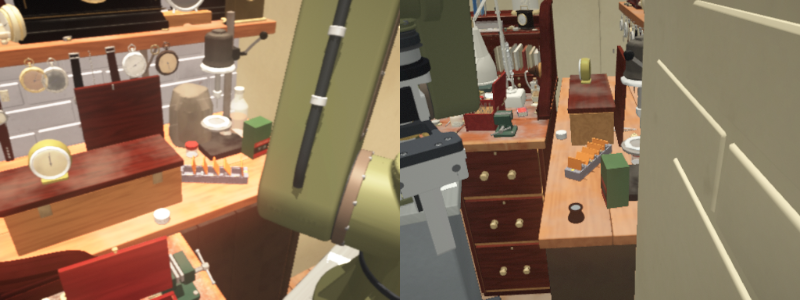

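The dot end is nearest the robot's right (side view px ~(220,217)). The row runs away to the left, toward the wooden case, with the red jar behind it, the loupe to the right and the tin at front-left. Next I'll fit the pose.

```bash
cat >> h.py <<'E'
def cloud(p):
    v,u=np.mgrid[0:384,0:512]; v,u=v.ravel(),u.ravel(); k=p["z_map"][v,u]>0; v,u=v[k],u[k]
    return world(p,u,v),p["img"][v,u]
E
python3 - <<'E'
from h import *
P=[];C=[]
for n in("scene","side"):
    p=viewer.camera(n); X,c=cloud(p)
    h=cv2.cvtColor(c[None],cv2.COLOR_RGB2HSV)[0].astype(int)
    k=(abs(X[:,0]-.5)<.14)&(abs(X[:,1]+.06)<.13)&(X[:,2]>.008)&(X[:,2]<.062)
    o=k&(h[:,0]>8)&(h[:,0]<20)&(h[:,1]>170)&(h[:,2]>120)&(X[:,2]>.03)
    g=k&(h[:,1]<90)&(X[:,2]<.03)
    print(n,o.sum(),g.sum())
    for nm,m in(("o",o),("g",g)):
        q=X[m]; 
        if len(q)<5: continue
        c0=np.median(q,0); U,S,V=np.linalg.svd(q[:,:2]-q[:,:2].mean(0)); d=V[0]
        s=(q[:,:2]-c0[:2])@d; print(nm,c0.round(3),d.round(3),np.degrees(np.arctan2(d[1],d[0])).round(1),np.percentile(s,[1,50,99]).round(3),np.percentile(q[:,2],[1,99]).round(3))
        if nm=="g":
            t=q[(q[:,2]>.021)]; print(len(t)); r=cv2.minAreaRect(t[:,:2].astype(np.float32)); print(r)
p=viewer.camera("wrist"); save(p,"w0"); print(p["tool_from_camera"],p["fx"],p["cx"],p["cy"])
E
```

```text
scene 70 1337
o [ 0.51  -0.053  0.042] [0.7   0.714] 45.6 [-0.04  -0.01   0.019] [0.033 0.051]
g [ 0.498 -0.093  0.017] [-0.99   0.142] 171.9 [-0.134  0.004  0.077] [0.008 0.027]
423
((0.5147912502288818, -0.1126488447189331), (0.17596009373664856, 0.13026094436645508), 40.890438079833984)
side 763 805
o [ 0.482 -0.098  0.042] [-0.735 -0.679] -137.3 [-0.071 -0.008  0.06 ] [0.031 0.052]
g [ 0.502 -0.134  0.016] [-0.984 -0.178] -169.7 [-0.109 -0.005  0.086] [0.008 0.025]
235
((0.5070598125457764, -0.11967524886131287), (0.18277382850646973, 0.12094774097204208), 23.458189010620117)
[[-5.19456374e-04 -9.57395166e-01 -2.88780584e-01  8.48979846e-02]
 [ 9.99999824e-01 -5.79738169e-04  1.23215479e-04  4.23173719e-04]
 [-2.85383031e-04 -2.88780469e-01  9.57395299e-01 -1.62438209e-01]
 [ 0.00000000e+00  0.00000000e+00  0.00000000e+00  1.00000000e+00]] 297.3186396354542 257.783824160428 188.95596008897883
```

Run:
```python
from h import *
X=np.vstack([cloud(viewer.camera(n))[0] for n in("scene","side")])
# max height map on 3cm cells (cm)
xs=np.arange(.30,.80,.03); ys=np.arange(.18,-.36,-.03)
print("y\\x ",*["%4d"%round(x*100) for x in xs])
for y in ys:
    r=[]
    for x in xs:
        k=(X[:,0]>=x)&(X[:,0]<x+.03)&(X[:,1]>=y)&(X[:,1]<y+.03)&(X[:,2]<.6)
        r.append("%4d"%round(X[k,2].max()*100) if k.sum()>1 else "   .")
    print("%4d"%round(y*100),*r)
```

```text
y\x    30   33   36   39   42   45   48   51   54   57   60   63   66   69   72   75   78
  18    7    0    0    0    0    0   13   13   13   13   13   13    .   30   34   43   43
  15    7    0    0    0    0    0   13   13   13   13   13   26   26   30   34   43   42
  12    5    0    0    0    2    2   13   13   13   13   13   26   26   32   36   43    .
   9    .   -1    0    0    2   12   13   13   13   13   27   27   26   34   39   42    .
   6    .    .    .    0    0   13   13   13   13   13   26   26    1   34   42   42    .
   3    .    .    .    0    0   13   13   13   13   13   26   26   33   34   42   41    .
   0    .    .    .    0    0   12   12   13   13   13   26   26   33   37   42    .    .
  -3    .    .    0    0    0    0    0    3    3   12   26   26   34   39   42    .    .
  -6    .    .    0    0    0    0    5    5    5    2    0   30   34   42   42    .    .
  -9    .    .    0    0    2    5    5    5    5    0    0   32   34   41   39    .    .
 -12    .    .    0    3    5    5    5    5    0    4    4   34   36   41   29   28   25
 -15    .    .    0    3    5    5    5    0   26   27   26   34   34   41   40   37   24
 -18    .    0    0    0    4    5    0    0   34   35   35   34   34   41   40   39    0
 -21    .    0    0    0    0    0    0    2   34   35   35   34   37   41   37   37    0
 -24    .    0    0    0    0   11   11   11   34   34   34   34   40   40    .    .    .
 -27    0    0    0    0    0   11   11   11    2   28   38   35   37   40   38    .    .
 -30    0    0    3    3    0   11   34   34   32   30   40   40   38   40    .    .   26
 -33    0    0    3    3    0    0   10   10    .   33   40   40   40   40    .    .   26
 -36    0    0    0    0    0    0    0    0    .   34   40    .    .    .    .    .   25
```

>>> step_arm(
  plan=[
    {"dz": -0.27,"rz": -0.09,"claw": 1},
    {"dz": -0.27,"rz": -0.09,"claw": 1},
    {"dz": -0.26,"rz": -0.09,"claw": 1},
    {"dx": 0.4,"dy": -0.07,"claw": 1},
    {"dx": 0.4,"dy": -0.07,"claw": 1},
    {"dx": 0.4,"dy": -0.07,"claw": 1},
    {"dx": 0.4,"dy": -0.07,"claw": 1},
    {"dx": 0.4,"dy": -0.07,"claw": 1},
    {"dx": 0.4,"dy": -0.07,"claw": 1},
    {"dx": 0.4,"dy": -0.07,"claw": 1},
  ],
)

```text
$.plan[0]: bad value
```

>>> step_arm(
  plan=[
    {"dx": 0.4,"dy": -0.08,"claw": 1},
    {"dx": 0.4,"dy": -0.08,"claw": 1},
    {"dx": 0.4,"dy": -0.08,"claw": 1},
    {"dx": 0.4,"dy": -0.08,"claw": 1},
    {"claw": 1},
    {"claw": 1},
  ],
)

```text
$.plan[0]: bad value
```

```bash
cat >> h.py <<'E'
from scipy.spatial.transform import Rotation as Ro
def wcloud(p,o):
    v,u=np.mgrid[0:384,0:512].astype(float); dx,dy=u-p["cx"],v-p["cy"]; r=np.hypot(dx,dy)+1e-9; th=r/p["fx"]
    z=p["z_map"]; s=np.tan(th)/r*z; c=np.stack([dx*s,dy*s,z],-1)
    T=p["tool_from_camera"]; q=c@T[:3,:3].T+T[:3,3]
    return q@Ro.from_euler("xyz",o["eef_rot"]).as_matrix().T+o["ee_pos"]
E
python3 - <<'E'
from h import *
o=telemetry.get_obs(); p=viewer.camera("wrist"); save(p,"w1"); X=wcloud(p,o)
np.savez("w1.npz",X=X,img=p["img"],z=p["z_map"])
print(o["time_s"],o["ee_pos"],o["eef_rot"],o["force"],o["qpos"])
for t in("organiser","start_mark","lid1","lid5"):
    for r in viewer.recognise(t,p)[:3]: print(t,round(r["score"],2),np.round(r["rect"]))
h=cv2.cvtColor(p["img"],cv2.COLOR_RGB2HSV)
m=cv2.inRange(h,(22,120,120),(35,255,255)); nn,lab,st,ce=cv2.connectedComponentsWithStats(m)
for i in range(1,nn):
    if st[i,4]>8: print("yel",st[i],np.median(X[lab==i],0).round(4))
E
```

```text
0.85 [ 0.1749806  -0.52142183  0.2224519 ] [-3.14158899e+00 -6.60333951e-06  3.23743232e-01] [ 0.14444933 -0.1081504  -0.43596383] [-1.31361964e+00  2.99912306e-01  1.52096912e+00  6.54886019e-06
  1.32071532e+00 -6.65681639e-02]
yel [ 97 314   3   6   9] [ 0.1847 -0.4679  0.3242]
```

View pics/w1.png

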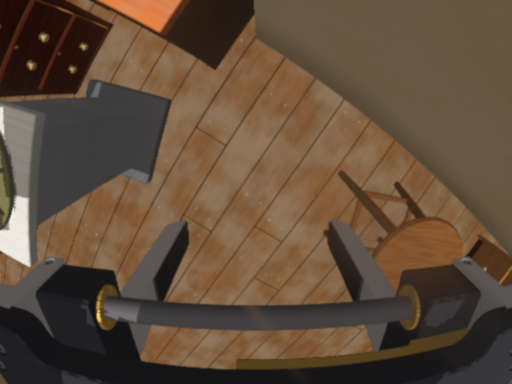

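The move was refused because rows need every field, so this view shows only the floor and the open fingers. I'll resend with full rows.

>>> step_arm(
  plan=[
    {"dx": 0,"dy": 0,"dz": -0.27,"rx": 0,"ry": 0,"rz": -0.09,"claw": 1},
    {"dx": 0,"dy": 0,"dz": -0.27,"rx": 0,"ry": 0,"rz": -0.09,"claw": 1},
    {"dx": 0,"dy": 0,"dz": -0.26,"rx": 0,"ry": 0,"rz": -0.09,"claw": 1},
    {"dx": 0.4,"dy": -0.07,"dz": 0,"rx": 0,"ry": 0,"rz": 0,"claw": 1},
    {"dx": 0.4,"dy": -0.07,"dz": 0,"rx": 0,"ry": 0,"rz": 0,"claw": 1},
    {"dx": 0.4,"dy": -0.07,"dz": 0,"rx": 0,"ry": 0,"rz": 0,"claw": 1},
    {"dx": 0.4,"dy": -0.07,"dz": 0,"rx": 0,"ry": 0,"rz": 0,"claw": 1},
    {"dx": 0.4,"dy": -0.07,"dz": 0,"rx": 0,"ry": 0,"rz": 0,"claw": 1},
    {"dx": 0.4,"dy": -0.07,"dz": 0,"rx": 0,"ry": 0,"rz": 0,"claw": 1},
    {"dx": 0.4,"dy": -0.07,"dz": 0,"rx": 0,"ry": 0,"rz": 0,"claw": 1},
  ],
)

```text
time_s: 2.1
ee_pos: [0.3476, -0.2936, 0.3026]
eef_rot: [3.141, -0.0, 0.748]
force: [0.3, 0.1, -0.8]
grip_width: 0.0176
grip_force: 0.0
```

>>> step_arm(
  plan=[
    {"dx": 0.4,"dy": -0.08,"dz": 0,"rx": 0,"ry": 0,"rz": 0,"claw": 1},
    {"dx": 0.4,"dy": -0.08,"dz": 0,"rx": 0,"ry": 0,"rz": 0,"claw": 1},
    {"dx": 0.4,"dy": -0.08,"dz": 0,"rx": 0,"ry": 0,"rz": 0,"claw": 1},
    {"dx": 0.4,"dy": -0.08,"dz": 0,"rx": 0,"ry": 0,"rz": 0,"claw": 1},
    {"dx": 0,"dy": 0,"dz": 0,"rx": 0,"ry": 0,"rz": 0,"claw": 1},
    {"dx": 0,"dy": 0,"dz": 0,"rx": 0,"ry": 0,"rz": 0,"claw": 1},
  ],
)

```text
time_s: 2.7
ee_pos: [0.4426, -0.1624, 0.3023]
eef_rot: [-3.141, 0.0, 0.75]
force: [-0.2, -0.4, -0.3]
grip_width: 0.0003
grip_force: 0.0
```

```bash
cat > look.py <<'E'
from h import *
import sys
o=telemetry.get_obs(); p=viewer.camera("wrist"); n=sys.argv[1]; save(p,n); X=wcloud(p,o)
np.savez(n+".npz",X=X,img=p["img"],z=p["z_map"])
print(o["time_s"],o["ee_pos"].round(4),o["eef_rot"].round(3),o["force"].round(2),o["qpos"].round(3))
for t in("organiser","start_mark","lid1","lid5"):
    for r in viewer.recognise(t,p)[:3]: print(t,round(r["score"],2),np.round(r["rect"]))
h=cv2.cvtColor(p["img"],cv2.COLOR_RGB2HSV)
m=cv2.inRange(h,(22,120,120),(35,255,255)); nn,lab,st,ce=cv2.connectedComponentsWithStats(m)
for i in range(1,nn):
    if st[i,4]>8: print("yel",st[i],np.median(X[lab==i],0).round(4))
E
python3 look.py w2
```

```text
2.7 [ 0.4426 -0.1624  0.3023] [-3.141  0.     0.75 ] [-0.18 -0.44 -0.34] [-0.429  0.07   1.608 -0.     1.464  0.392]
organiser 0.7 [225.  39. 264. 159.]
start_mark 0.87 [226.  37. 262. 160.]
lid1 0.72 [228.  95. 267. 108.]
lid1 0.65 [227.  59. 265.  67.]
lid1 0.62 [229. 152. 238. 150.]
lid5 0.72 [228.  95. 267. 108.]
lid5 0.65 [227.  59. 265.  67.]
lid5 0.62 [229. 152. 238. 150.]
yel [233  52  12   6  55] [ 0.5398 -0.0339  0.008 ]
yel [233  91  12   6  52] [ 0.4946 -0.0759  0.0081]
yel [234 131  12  12 104] [ 0.4467 -0.1208  0.0081]
yel [240 153   4   4  11] [ 0.4314 -0.1408  0.0262]
```

View pics/w2.png

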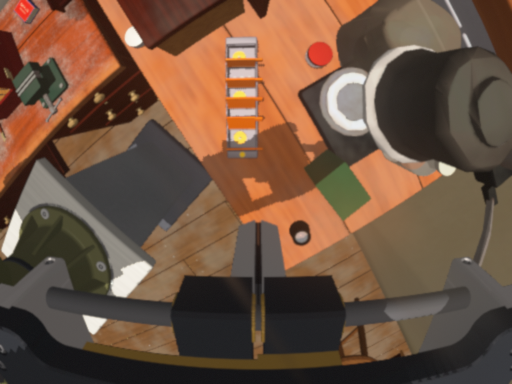

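The view shows the row running straight up the image, from the dot at (242,155) to the far end at (241,43). The case is at upper left and the drill head at right. Now for the axis and the clearances in row coordinates.

Run:
```python
from h import *
d=np.load("w2.npz"); X=d["X"]; img=d["img"]
print("far blk",np.median(X[40:45,232:252].reshape(-1,3),0).round(4))
for v in range(34,50,2): print(v,X[v,241].round(4),img[v,241])
for u in list(range(222,234,2))+list(range(250,264,2)): print(u,X[156,u].round(4),X[42,u].round(4))
a=np.array([.4314,-.1408]); e=np.array([.731,.682]); e/=np.hypot(*e); l=np.array([-e[1],e[0]])
Q=X[:230].reshape(-1,3); Q=Q[d["z"][:230].ravel()>0]
for n in("scene","side"): Q=np.vstack([Q,cloud(viewer.camera(n))[0]]) if n=="side" else Q
s=(Q[:,:2]-a)@e; t=(Q[:,:2]-a)@l
print("left +t; rows t, cols s; max z mm")
S=np.arange(-.12,.30,.02)
print("     ",*["%4d"%round(x*1e3) for x in S])
for y in np.arange(.14,-.17,-.02):
    print("%5d"%round(y*1e3),*[("%4d"%round(Q[k,2].max()*1e3) if (k:=(abs(s-x)<.01)&(abs(t-y)<.01)&(Q[:,2]<.45)).sum()>1 else "   .") for x in S])
```

```text
far blk [ 0.5547 -0.0263  0.0248]
34 [ 5.665e-01 -1.270e-02  5.000e-04] [217 138  95]
36 [ 5.641e-01 -1.490e-02  1.000e-04] [205 141 111]
38 [ 0.5588 -0.0217  0.0245] [192 176 175]
40 [ 0.5562 -0.0244  0.0273] [207 192 192]
42 [ 0.5541 -0.0261  0.0252] [201 187 186]
44 [ 0.5522 -0.0277  0.0221] [150 138 138]
46 [ 0.5505 -0.0289  0.0169] [97 84 82]
48 [ 0.5495 -0.0288  0.0038] [181 167 167]
222 [ 4.035e-01 -1.215e-01 -2.000e-04] [5.376e-01 3.000e-04 1.100e-03]
224 [ 0.4056 -0.1239 -0.0005] [ 5.396e-01 -1.900e-03  4.000e-04]
226 [ 4.080e-01 -1.262e-01  4.000e-04] [ 0.5397 -0.0098  0.0256]
228 [ 0.4151 -0.1274  0.0247] [ 0.5416 -0.012   0.0258]
230 [ 0.4172 -0.1296  0.0251] [ 0.5437 -0.0136  0.0229]
232 [ 0.4194 -0.1318  0.026 ] [ 0.5456 -0.016   0.0239]
250 [ 0.4378 -0.1516  0.0264] [ 0.5628 -0.0359  0.0259]
252 [ 0.4397 -0.1539  0.025 ] [ 0.5648 -0.038   0.0259]
254 [ 0.4416 -0.1562  0.0244] [ 0.5667 -0.0402  0.0262]
256 [ 0.4436 -0.1585  0.024 ] [ 0.5689 -0.042   0.0242]
258 [ 4.424e-01 -1.637e-01 -3.000e-04] [ 0.5747 -0.0406 -0.0013]
260 [ 0.4448 -0.1658  0.0013] [ 0.5768 -0.0429 -0
[... 1301 characters left out ...]
   2    2   92  261  261   26    .
  -60    2    2    2    2  424  414  423  399    3    2    3    2    1    2    3    1    1    3    2   30  328
  -80   30    2    3    2  425  425    3    3    2    2   18   15    2    2    2    2    2    2    2    .    .
 -100   32    2    2    4  425  425  413  412    2  276  318  279  257   40   41    2    2    3    2    .    .
 -120    3    2    2  106  425  425  424  423  301  343  349  349  337   41   40    2    2    2    1    .    .
 -140    3    3  105  107  106  106  106   19  339  350  352  351  341   39  115  104   51    3    1    0    .
 -160    2    3  101  106  341  341   19   19  337  348  350  350  340  343  335  167  158  125    1    0    .
```

>>> step_arm(
  plan=[
    {"dx": -0.4,"dy": 0,"dz": 0,"rx": 0,"ry": 0,"rz": 0,"claw": 1},
    {"dx": -0.4,"dy": 0,"dz": 0,"rx": 0,"ry": 0,"rz": 0,"claw": 1},
    {"dx": 0,"dy": 0,"dz": 0,"rx": 0,"ry": 0,"rz": -0.091,"claw": 1},
    {"dx": 0,"dy": 0,"dz": 0,"rx": 0,"ry": 0,"rz": -0.091,"claw": 1},
    {"dx": 0,"dy": 0,"dz": 0,"rx": 0,"ry": 0,"rz": -0.091,"claw": 1},
    {"dx": 0,"dy": 0,"dz": 0,"rx": 0,"ry": 0,"rz": -0.091,"claw": 1},
    {"dx": 0,"dy": 0,"dz": 0,"rx": 0,"ry": 0,"rz": -0.091,"claw": 1},
    {"dx": 0,"dy": 0,"dz": 0,"rx": 0,"ry": 0,"rz": -0.091,"claw": 1},
    {"dx": 0,"dy": 0,"dz": 0,"rx": 0,"ry": 0,"rz": -0.091,"claw": 1},
    {"dx": 0,"dy": 0,"dz": 0,"rx": 0,"ry": 0,"rz": -0.091,"claw": 1},
  ],
)

```text
time_s: 4.0
ee_pos: [0.3835, -0.2176, 0.3025]
eef_rot: [3.142, 0.0, 1.896]
force: [0.1, 0.4, 0.6]
grip_width: 0.0004
grip_force: 0.0
```

>>> step_arm(
  plan=[
    {"dx": 0,"dy": 0,"dz": 0,"rx": 0,"ry": 0,"rz": -0.091,"claw": 1},
    {"dx": 0,"dy": 0,"dz": 0,"rx": 0,"ry": 0,"rz": -0.091,"claw": 1},
    {"dx": 0,"dy": 0,"dz": 0,"rx": 0,"ry": 0,"rz": -0.091,"claw": 1},
    {"dx": 0,"dy": 0,"dz": 0,"rx": -0.083,"ry": 0,"rz": 0,"claw": 1},
    {"dx": 0,"dy": 0,"dz": 0,"rx": -0.083,"ry": 0,"rz": 0,"claw": 1},
    {"dx": 0,"dy": 0,"dz": 0,"rx": -0.083,"ry": 0,"rz": 0,"claw": 1},
    {"dx": 0,"dy": 0,"dz": 0,"rx": -0.083,"ry": 0,"rz": 0,"claw": 1},
    {"dx": 0,"dy": 0,"dz": 0,"rx": 0,"ry": 0,"rz": 0,"claw": 1},
  ],
)

```text
time_s: 4.8
ee_pos: [0.3826, -0.2184, 0.3016]
eef_rot: [2.618, -0.002, 2.316]
force: [-0.2, -0.4, -0.3]
grip_width: 0.0009
grip_force: 0.0
```

```bash
cat > rel.py <<'E'
from h import *
D=np.array([.4298,-.1423]); e=np.array([.7306,.6828]); l=np.array([-e[1],e[0]])
o=telemetry.get_obs(); R=Ro.from_euler("xyz",o["eef_rot"]).as_matrix(); p=o["ee_pos"]
tip=p+.017*R[:,2]; f=lambda q:[((q[:2]-D)@e*1e3).round(1),((q[:2]-D)@l*1e3).round(1),(q[2]*1e3).round(1)]
print("t",o["time_s"],"tip s,t,z",f(tip),"rear edge",f(tip-.0125*R[:,1]*np.sign(R[:2,1]@e)))
for i,n in enumerate("xyz"): v=R[:,i]; print("tool",n,"in s,t,up",(v[:2]@e).round(4),(v[:2]@l).round(4),v[2].round(4))
F=o["force"]; print("F s,t,up",(F[:2]@e).round(2),(F[:2]@l).round(2),F[2].round(2),"q",o["qpos"].round(2))
E
python3 rel.py; python3 look.py w3 | grep -v lid
```

```text
t 4.8 tip s,t,z [np.float64(-78.0), np.float64(-23.4), np.float64(286.9)] rear edge [np.float64(-88.8), np.float64(-23.3), np.float64(280.7)]
tool x in s,t,up 0.0061 1.0 0.0017
tool y in s,t,up 0.8658 -0.0062 0.5004
tool z in s,t,up 0.5004 -0.0016 -0.8658
F s,t,up -0.43 -0.21 -0.32 q [-0.9  -0.03  1.79  0.53  1.45 -1.73]
4.8 [ 0.3826 -0.2184  0.3016] [ 2.618e+00 -2.000e-03  2.316e+00] [-0.17 -0.45 -0.32] [-0.898 -0.031  1.79   0.527  1.446 -1.727]
organiser 0.6 [208. 124. 308. 165.]
yel [438  39  20  17 242] [0.5823 0.2515 0.1983]
yel [417  40   7  17  65] [0.5839 0.2572 0.1304]
yel [215 140   6   6  23] [ 0.432  -0.1406  0.0256]
```

View pics/w3.png

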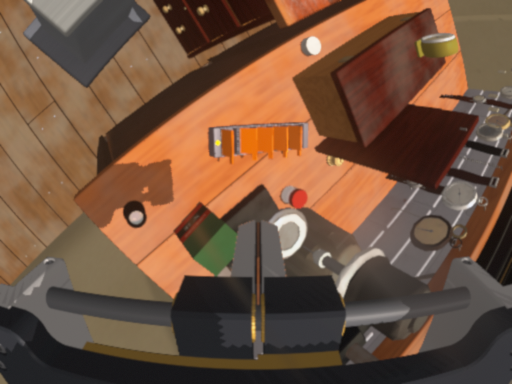

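Pose reached: 30° back-lean with the jaw line along the row. In this view the dot is at (217,143), and the row runs right to (305,135). Now descending behind the dot end.

>>> step_arm(
  plan=[
    {"dx": 0.029,"dy": -0.109,"dz": 0.299,"rx": 0,"ry": 0,"rz": 0,"claw": 1},
    {"dx": 0.029,"dy": -0.109,"dz": 0.299,"rx": 0,"ry": 0,"rz": 0,"claw": 1},
    {"dx": 0.029,"dy": -0.109,"dz": 0.299,"rx": 0,"ry": 0,"rz": 0,"claw": 1},
    {"dx": 0.029,"dy": -0.109,"dz": 0.299,"rx": 0,"ry": 0,"rz": 0,"claw": 1},
    {"dx": 0.029,"dy": -0.109,"dz": 0.299,"rx": 0,"ry": 0,"rz": 0,"claw": 1},
    {"dx": 0.029,"dy": -0.109,"dz": 0.299,"rx": 0,"ry": 0,"rz": 0,"claw": 1},
    {"dx": 0.029,"dy": -0.109,"dz": 0.299,"rx": 0,"ry": 0,"rz": 0,"claw": 1},
    {"dx": 0.029,"dy": -0.109,"dz": 0.299,"rx": 0,"ry": 0,"rz": 0,"claw": 1},
    {"dx": 0,"dy": 0,"dz": 0,"rx": 0,"ry": 0,"rz": 0,"claw": 1},
    {"dx": 0,"dy": 0,"dz": 0,"rx": 0,"ry": 0,"rz": 0,"claw": 1},
  ],
)

```text
time_s: 6.05
ee_pos: [0.4003, -0.1704, 0.0523]
eef_rot: [2.62, -0.0, 2.322]
force: [0.7, -0.2, -0.0]
grip_width: 0.0006
grip_force: 0.0
```

```bash
python3 rel.py; python3 look.py w4 | grep -v lid
```

```text
t 6.05 tip s,t,z [np.float64(-32.2), np.float64(-0.4), np.float64(37.6)] rear edge [np.float64(-43.1), np.float64(-0.4), np.float64(31.4)]
tool x in s,t,up 0.0005 1.0 0.0002
tool y in s,t,up 0.8672 -0.0005 0.4979
tool z in s,t,up 0.4979 -0.0001 -0.8673
F s,t,up 0.36 -0.62 -0.03 q [-0.79  0.3   2.09  0.71  0.87 -2.04]
6.05 [ 0.4003 -0.1704  0.0523] [ 2.62  -0.     2.322] [ 0.68 -0.21 -0.03] [-0.786  0.295  2.094  0.709  0.87  -2.037]
organiser 0.65 [267. 163. 421. 260.]
start_mark 0.57 [268. 158. 416. 263.]
yel [285 211  10  11  77] [ 0.4317 -0.1405  0.0255]
yel [252 326   2   8  10] [ 0.3452 -0.1867  0.1399]
```

View pics/w4.png

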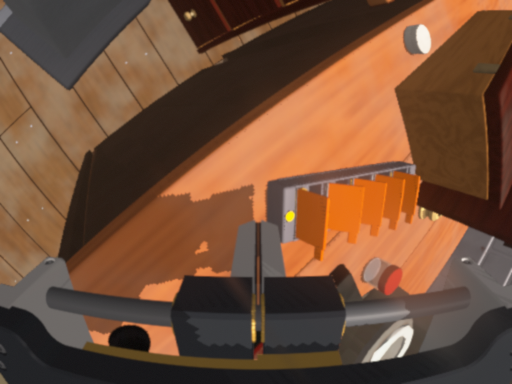

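The dot is at (290,216), the lids are open ahead of the tips, and the fingertips at (257,225) are lined up with the row. Approaching lid 1 slowly.

>>> step_arm(
  plan=[
    {"dx": 0,"dy": 0.04,"dz": 0.03,"rx": 0,"ry": 0,"rz": 0,"claw": 1},
    {"dx": 0,"dy": 0.04,"dz": 0.03,"rx": 0,"ry": 0,"rz": 0,"claw": 1},
    {"dx": 0,"dy": 0.04,"dz": 0.03,"rx": 0,"ry": 0,"rz": 0,"claw": 1},
    {"dx": 0,"dy": 0.04,"dz": 0.03,"rx": 0,"ry": 0,"rz": 0,"claw": 1},
    {"dx": 0,"dy": 0.026,"dz": 0.015,"rx": 0,"ry": 0,"rz": 0,"claw": 1},
    {"dx": 0,"dy": 0.026,"dz": 0.015,"rx": 0,"ry": 0,"rz": 0,"claw": 1},
    {"dx": 0,"dy": 0.026,"dz": 0.015,"rx": 0,"ry": 0,"rz": 0,"claw": 1},
    {"dx": 0,"dy": 0.026,"dz": 0.015,"rx": 0,"ry": 0,"rz": 0,"claw": 1},
    {"dx": 0,"dy": 0.026,"dz": 0.015,"rx": 0,"ry": 0,"rz": 0,"claw": 1},
    {"dx": 0,"dy": 0.026,"dz": 0.015,"rx": 0,"ry": 0,"rz": 0,"claw": 1},
  ],
)

```text
time_s: 7.3
ee_pos: [0.4278, -0.1446, 0.0491]
eef_rot: [2.62, 0.0, 2.32]
force: [-0.8, 0.2, -0.1]
grip_width: 0.0004
grip_force: 0.0
```

>>> step_arm(
  plan=[
    {"dx": 0,"dy": 0.026,"dz": 0.015,"rx": 0,"ry": 0,"rz": 0,"claw": 1},
    {"dx": 0,"dy": 0.026,"dz": 0.015,"rx": 0,"ry": 0,"rz": 0,"claw": 1},
    {"dx": 0,"dy": 0,"dz": 0,"rx": 0,"ry": 0,"rz": 0,"claw": 1},
  ],
)

```text
time_s: 7.6
ee_pos: [0.4322, -0.1404, 0.0491]
eef_rot: [2.62, 0.0, 2.321]
force: [-1.0, -0.3, 0.3]
grip_width: 0.0006
grip_force: 0.0
```

```bash
python3 rel.py
```

```text
t 7.6 tip s,t,z [np.float64(11.5), np.float64(-0.3), np.float64(34.4)] rear edge [np.float64(0.7), np.float64(-0.3), np.float64(28.2)]
tool x in s,t,up 0.0018 1.0 -0.0
tool y in s,t,up 0.8671 -0.0015 0.4982
tool z in s,t,up 0.4982 -0.0009 -0.8671
F s,t,up -0.95 0.44 0.32 q [-0.68  0.32  2.08  0.74  0.82 -1.96]
```

>>> step_arm(
  plan=[
    {"dx": 0,"dy": -0.0025,"dz": 0.0043,"rx": 0,"ry": 0,"rz": 0,"claw": 1},
    {"dx": 0,"dy": -0.0025,"dz": 0.0043,"rx": 0,"ry": 0,"rz": 0,"claw": 1},
    {"dx": 0,"dy": -0.0025,"dz": 0.0043,"rx": 0,"ry": 0,"rz": 0,"claw": 1},
    {"dx": 0,"dy": -0.0025,"dz": 0.0043,"rx": 0,"ry": 0,"rz": 0,"claw": 1},
  ],
)

```text
time_s: 8.0
ee_pos: [0.432, -0.1407, 0.0471]
eef_rot: [2.62, 0.0, 2.32]
force: [-0.5, -0.4, -0.9]
grip_width: 0.0004
grip_force: 0.3
```

>>> step_arm(
  plan=[
    {"dx": 0,"dy": -0.0025,"dz": 0.0043,"rx": 0,"ry": 0,"rz": 0,"claw": 1},
    {"dx": 0,"dy": 0,"dz": 0,"rx": 0,"ry": 0,"rz": 0,"claw": 1},
  ],
)

```text
time_s: 8.2
ee_pos: [0.432, -0.1407, 0.0466]
eef_rot: [2.62, -0.0, 2.32]
force: [-0.1, 0.5, 0.8]
grip_width: 0.0002
grip_force: 0.2
```

```bash
python3 rel.py
```

```text
t 8.2 tip s,t,z [np.float64(11.2), np.float64(-0.3), np.float64(31.8)] rear edge [np.float64(0.3), np.float64(-0.3), np.float64(25.6)]
tool x in s,t,up 0.0022 1.0 0.0
tool y in s,t,up 0.8671 -0.0019 0.4982
tool z in s,t,up 0.4982 -0.001 -0.8671
F s,t,up 0.25 0.4 0.83 q [-0.68  0.32  2.08  0.75  0.81 -1.97]
```

>>> step_arm(
  plan=[
    {"dx": 0,"dy": -0.0025,"dz": 0.0043,"rx": 0,"ry": 0,"rz": 0,"claw": 1},
    {"dx": 0,"dy": 0,"dz": 0,"rx": 0,"ry": 0,"rz": 0,"claw": 1},
  ],
)

```text
time_s: 8.4
ee_pos: [0.432, -0.1407, 0.0461]
eef_rot: [2.62, 0.0, 2.32]
force: [-0.2, -0.9, 0.8]
grip_width: 0.0002
grip_force: 0.2
```

>>> step_arm(
  plan=[
    {"dx": 0,"dy": -0.0025,"dz": 0.0043,"rx": 0,"ry": 0,"rz": 0,"claw": 1},
    {"dx": 0,"dy": 0,"dz": 0,"rx": 0,"ry": 0,"rz": 0,"claw": 1},
  ],
)

```text
time_s: 8.6
ee_pos: [0.432, -0.1407, 0.0456]
eef_rot: [2.62, -0.0, 2.32]
force: [0.5, -1.0, 0.2]
grip_width: 0.0003
grip_force: 0.2
```

>>> step_arm(
  plan=[
    {"dx": 0,"dy": -0.0025,"dz": 0.0043,"rx": 0,"ry": 0,"rz": 0,"claw": 1},
    {"dx": 0,"dy": 0,"dz": 0,"rx": 0,"ry": 0,"rz": 0,"claw": 1},
  ],
)

```text
time_s: 8.8
ee_pos: [0.432, -0.1406, 0.0451]
eef_rot: [2.62, -0.0, 2.32]
force: [-0.4, -0.4, 0.2]
grip_width: 0.0003
grip_force: 0.2
```

>>> step_arm(
  plan=[
    {"dx": 0,"dy": -0.0025,"dz": 0.0043,"rx": 0,"ry": 0,"rz": 0,"claw": 1},
    {"dx": 0,"dy": 0,"dz": 0,"rx": 0,"ry": 0,"rz": 0,"claw": 1},
  ],
)

```text
time_s: 9.0
ee_pos: [0.432, -0.1406, 0.0446]
eef_rot: [2.62, -0.0, 2.32]
force: [-0.1, -0.8, 1.4]
grip_width: 0.0002
grip_force: 0.3
```

```bash
python3 rel.py; python3 look.py w5 >/dev/null
python3 - <<'E'
import cv2
a=cv2.imread("pics/w5.png"); cv2.imwrite("pics/w5c.png",cv2.resize(a[140:300,200:400],(800,640))[:600])
E
```

```text
t 9.0 tip s,t,z [np.float64(11.2), np.float64(-0.3), np.float64(29.9)] rear edge [np.float64(0.4), np.float64(-0.3), np.float64(23.6)]
tool x in s,t,up 0.0021 1.0 0.0001
tool y in s,t,up 0.8671 -0.0019 0.4982
tool z in s,t,up 0.4982 -0.001 -0.8671
F s,t,up -0.59 -0.51 1.35 q [-0.68  0.33  2.08  0.75  0.81 -1.98]
```

View pics/w5c.png

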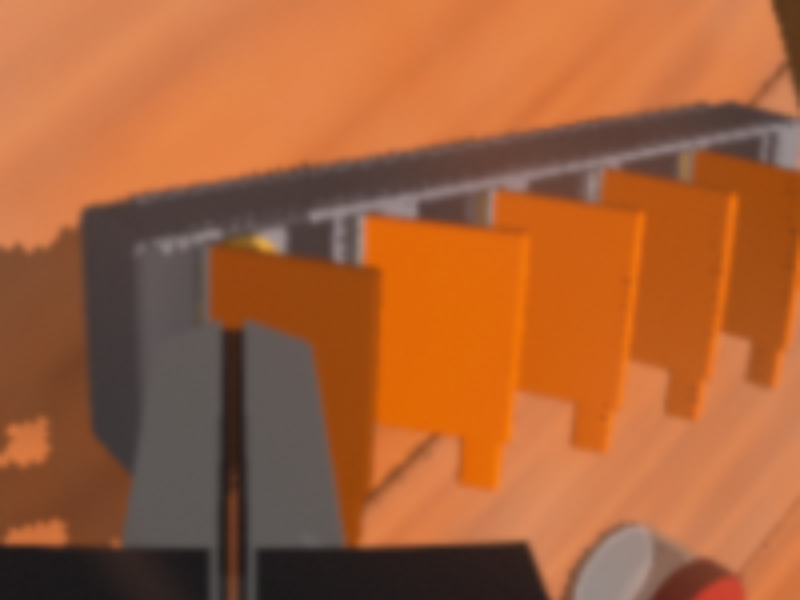

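The tips are over the dot block, and lid 1 (crop ~(300,300)) is already leaning. I'll keep feeling for the block.

>>> step_arm(
  plan=[
    {"dx": 0,"dy": -0.0025,"dz": 0.0043,"rx": 0,"ry": 0,"rz": 0,"claw": 1},
    {"dx": 0,"dy": 0,"dz": 0,"rx": 0,"ry": 0,"rz": 0,"claw": 1},
  ],
)

```text
time_s: 9.45
ee_pos: [0.432, -0.1407, 0.0441]
eef_rot: [2.62, 0.0, 2.32]
force: [-0.3, 0.8, 0.9]
grip_width: 0.001
grip_force: 0.3
```

```bash
python3 rel.py|grep -v tool
python3 - <<'E'
from h import *
f=[]
for i in range(6):
    viewer.camera("wrist"); f.append(telemetry.get_obs()["force"])
print(np.mean(f,0).round(2),np.std(f,0).round(2))
E
```

```text
t 9.45 tip s,t,z [np.float64(11.2), np.float64(-0.3), np.float64(29.4)] rear edge [np.float64(0.4), np.float64(-0.3), np.float64(23.2)]
F s,t,up 0.32 0.81 0.92 q [-0.68  0.33  2.08  0.75  0.81 -1.98]
[-0.05 -0.36  0.57] [0.3  0.34 0.46]
```

>>> step_arm(
  plan=[
    {"dx": 0,"dy": -0.0025,"dz": 0.0043,"rx": 0,"ry": 0,"rz": 0,"claw": 1},
    {"dx": 0,"dy": 0,"dz": 0,"rx": 0,"ry": 0,"rz": 0,"claw": 1},
  ],
)

```text
time_s: 9.95
ee_pos: [0.432, -0.1407, 0.0436]
eef_rot: [2.62, -0.0, 2.32]
force: [-1.3, 0.1, 1.1]
grip_width: 0.0007
grip_force: 0.3
```

>>> step_arm(
  plan=[
    {"dx": 0,"dy": -0.0025,"dz": 0.0043,"rx": 0,"ry": 0,"rz": 0,"claw": 1},
    {"dx": 0,"dy": 0,"dz": 0,"rx": 0,"ry": 0,"rz": 0,"claw": 1},
  ],
)

```text
time_s: 10.15
ee_pos: [0.432, -0.1407, 0.0431]
eef_rot: [2.62, -0.0, 2.32]
force: [-0.7, -0.7, 1.3]
grip_width: 0.0003
grip_force: 0.3
```

>>> step_arm(
  plan=[
    {"dx": 0,"dy": -0.0025,"dz": 0.0043,"rx": 0,"ry": 0,"rz": 0,"claw": 1},
    {"dx": 0,"dy": 0,"dz": 0,"rx": 0,"ry": 0,"rz": 0,"claw": 1},
  ],
)

```text
time_s: 10.35
ee_pos: [0.432, -0.1407, 0.0426]
eef_rot: [2.62, -0.0, 2.32]
force: [-0.6, -0.2, 0.8]
grip_width: 0.0004
grip_force: 0.3
```

>>> step_arm(
  plan=[
    {"dx": 0,"dy": -0.0025,"dz": 0.0043,"rx": 0,"ry": 0,"rz": 0,"claw": 1},
    {"dx": 0,"dy": 0,"dz": 0,"rx": 0,"ry": 0,"rz": 0,"claw": 1},
  ],
)

```text
time_s: 10.55
ee_pos: [0.432, -0.1407, 0.0421]
eef_rot: [2.62, -0.0, 2.32]
force: [0.3, -0.1, 0.8]
grip_width: 0.0004
grip_force: 0.4
```

>>> step_arm(
  plan=[
    {"dx": 0,"dy": -0.0025,"dz": 0.0043,"rx": 0,"ry": 0,"rz": 0,"claw": 1},
    {"dx": 0,"dy": 0,"dz": 0,"rx": 0,"ry": 0,"rz": 0,"claw": 1},
  ],
)

```text
time_s: 10.75
ee_pos: [0.432, -0.1407, 0.0416]
eef_rot: [2.62, -0.0, 2.32]
force: [-0.2, -0.5, 2.3]
grip_width: 0.0002
grip_force: 0.4
```

>>> step_arm(
  plan=[
    {"dx": 0,"dy": -0.0025,"dz": 0.0043,"rx": 0,"ry": 0,"rz": 0,"claw": 1},
    {"dx": 0,"dy": 0,"dz": 0,"rx": 0,"ry": 0,"rz": 0,"claw": 1},
  ],
)

```text
time_s: 10.95
ee_pos: [0.432, -0.1407, 0.0412]
eef_rot: [2.62, 0.0, 2.32]
force: [0.5, -0.7, 1.0]
grip_width: 0.0002
grip_force: 0.5
```

>>> step_arm(
  plan=[
    {"dx": 0,"dy": -0.0025,"dz": 0.0043,"rx": 0,"ry": 0,"rz": 0,"claw": 1},
    {"dx": 0,"dy": 0,"dz": 0,"rx": 0,"ry": 0,"rz": 0,"claw": 1},
  ],
)

```text
time_s: 11.15
ee_pos: [0.432, -0.1407, 0.0409]
eef_rot: [2.62, 0.0, 2.32]
force: [-2.9, -1.0, 6.2]
grip_width: 0.0007
grip_force: 2.7
```

```bash
cat > f.py <<'E'
from h import *
f=[]
for i in range(4):
    p=viewer.camera("wrist"); f.append(telemetry.get_obs()["force"])
print(np.mean(f,0).round(2)); save(p,"w6")
a=p["img"][140:290,200:400,::-1]; cv2.imwrite("pics/w6c.png",cv2.resize(a,(800,600)))
E
python3 rel.py|grep -v tool;python3 f.py
```

```text
t 11.15 tip s,t,z [np.float64(11.2), np.float64(-0.4), np.float64(26.1)] rear edge [np.float64(0.4), np.float64(-0.4), np.float64(19.9)]
F s,t,up -2.78 1.22 6.17 q [-0.68  0.33  2.08  0.76  0.8  -1.99]
[-2.   -0.24  6.06]
```

View pics/w6c.png

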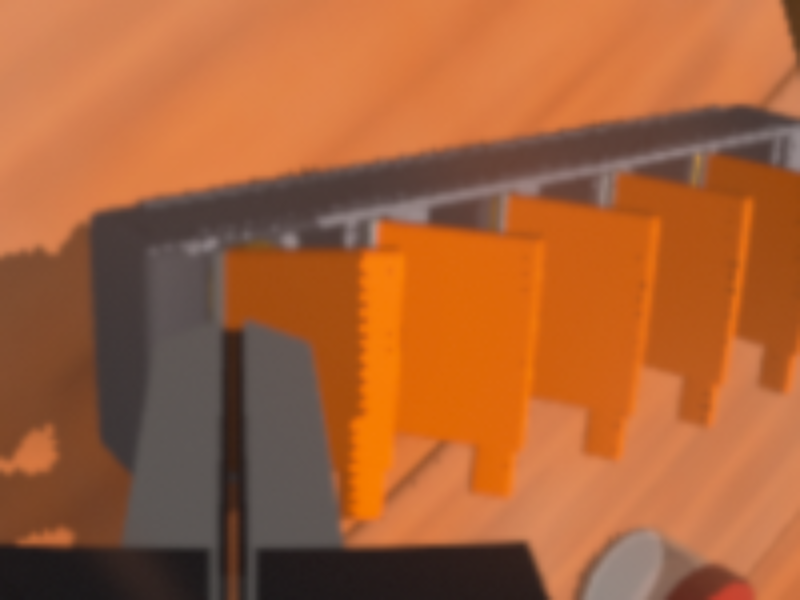

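Contact is found: about 6 N, with the tip centre at 26.1 mm. Easing up 0.3 mm and sweeping level.

>>> step_arm(
  plan=[
    {"dx": 0,"dy": 0.0015,"dz": -0.0026,"rx": 0,"ry": 0,"rz": 0,"claw": 1},
    {"dx": 0,"dy": 0.0217,"dz": 0.0125,"rx": 0,"ry": 0,"rz": 0,"claw": 1},
    {"dx": 0,"dy": 0.0217,"dz": 0.0125,"rx": 0,"ry": 0,"rz": 0,"claw": 1},
    {"dx": 0,"dy": 0.0217,"dz": 0.0125,"rx": 0,"ry": 0,"rz": 0,"claw": 1},
    {"dx": 0,"dy": 0.0217,"dz": 0.0125,"rx": 0,"ry": 0,"rz": 0,"claw": 1},
  ],
)

```text
time_s: 11.85
ee_pos: [0.4395, -0.134, 0.0411]
eef_rot: [2.62, 0.001, 2.32]
force: [-2.9, -2.9, 5.0]
grip_width: 0.0006
grip_force: 2.8
```

```bash
python3 rel.py|grep -v tool
```

```text
t 11.85 tip s,t,z [np.float64(21.2), np.float64(-0.6), np.float64(26.3)] rear edge [np.float64(10.4), np.float64(-0.6), np.float64(20.1)]
F s,t,up -4.1 -0.16 5.04 q [-0.65  0.34  2.07  0.76  0.79 -1.97]
```

>>> step_arm(
  plan=[
    {"dx": 0,"dy": 0.0015,"dz": -0.0026,"rx": 0,"ry": 0,"rz": 0,"claw": 1},
    {"dx": 0,"dy": 0.0217,"dz": 0.0125,"rx": 0,"ry": 0,"rz": 0,"claw": 1},
    {"dx": 0,"dy": 0.0217,"dz": 0.0125,"rx": 0,"ry": 0,"rz": 0,"claw": 1},
  ],
)

```text
time_s: 12.15
ee_pos: [0.4431, -0.1303, 0.0412]
eef_rot: [2.62, -0.0, 2.32]
force: [-1.4, -2.9, 2.0]
grip_width: 0.0003
grip_force: 1.3
```

```bash
python3 rel.py|grep -v tool; python3 look.py w7|tail -4;  python3 - <<'E'
import cv2
a=cv2.imread("pics/w7.png"); cv2.imwrite("pics/w7c.png",cv2.resize(a[140:290,200:400],(800,600)))
E
```

```text
t 12.15 tip s,t,z [np.float64(26.3), np.float64(-0.3), np.float64(26.5)] rear edge [np.float64(15.5), np.float64(-0.3), np.float64(20.2)]
F s,t,up -3.0 -1.22 2.04 q [-0.64  0.34  2.07  0.76  0.79 -1.96]
lid5 0.83 [362. 180. 399. 244.]
lid5 0.77 [337. 187. 377. 251.]
lid5 0.7 [307. 192. 353. 258.]
yel [219 234  11  11  89] [ 0.4317 -0.1406  0.0258]
```

View pics/w7c.png

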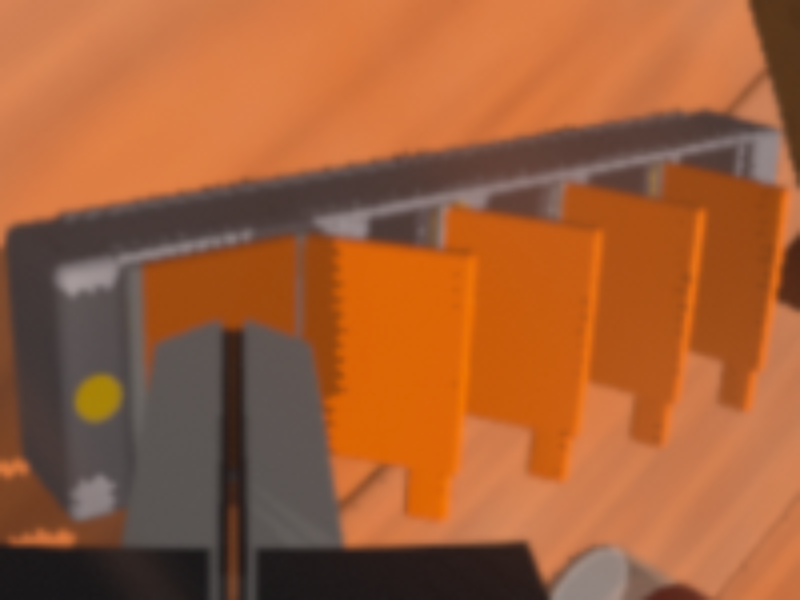

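Lid 1 lies flush, and the dot (crop (98,398)) hasn't moved. Continuing.

>>> step_arm(
  plan=[
    {"dx": 0,"dy": 0.0217,"dz": 0.0125,"rx": 0,"ry": 0,"rz": 0,"claw": 1},
    {"dx": 0,"dy": 0.0217,"dz": 0.0125,"rx": 0,"ry": 0,"rz": 0,"claw": 1},
    {"dx": 0,"dy": 0.0217,"dz": 0.0125,"rx": 0,"ry": 0,"rz": 0,"claw": 1},
    {"dx": 0,"dy": 0.0217,"dz": 0.0125,"rx": 0,"ry": 0,"rz": 0,"claw": 1},
  ],
)

```text
time_s: 12.8
ee_pos: [0.4505, -0.1235, 0.0412]
eef_rot: [2.62, -0.0, 2.32]
force: [-1.2, -1.9, 1.6]
grip_width: 0.0005
grip_force: 1.0
```

>>> step_arm(
  plan=[
    {"dx": 0,"dy": 0.0217,"dz": 0.0125,"rx": 0,"ry": 0,"rz": 0,"claw": 1},
    {"dx": 0,"dy": 0.0217,"dz": 0.0125,"rx": 0,"ry": 0,"rz": 0,"claw": 1},
    {"dx": 0,"dy": 0.0217,"dz": 0.0125,"rx": 0,"ry": 0,"rz": 0,"claw": 1},
    {"dx": 0,"dy": 0.0217,"dz": 0.0125,"rx": 0,"ry": 0,"rz": 0,"claw": 1},
  ],
)

```text
time_s: 13.2
ee_pos: [0.4578, -0.1168, 0.0413]
eef_rot: [2.62, 0.0, 2.32]
force: [-4.3, -3.0, 5.4]
grip_width: 0.0004
grip_force: 2.9
```

```bash
python3 rel.py|grep -v tool; python3 look.py w8|grep yel
```

```text
t 13.2 tip s,t,z [np.float64(46.4), np.float64(-0.5), np.float64(26.6)] rear edge [np.float64(35.5), np.float64(-0.5), np.float64(20.3)]
F s,t,up -5.15 0.74 5.38 q [-0.59  0.35  2.05  0.77  0.77 -1.92]
yel [189 240  11  12  97] [ 0.4315 -0.1407  0.0257]
```

Lid 2 is going down, but the force rises near the hinge. I'll ride 2 mm higher when meeting each new lid, then dip back.

>>> step_arm(
  plan=[
    {"dx": 0,"dy": 0.0217,"dz": 0.0125,"rx": 0,"ry": 0,"rz": 0,"claw": 1},
    {"dx": 0,"dy": 0.0217,"dz": 0.0125,"rx": 0,"ry": 0,"rz": 0,"claw": 1},
    {"dx": 0,"dy": 0.0217,"dz": 0.0125,"rx": 0,"ry": 0,"rz": 0,"claw": 1},
    {"dx": 0,"dy": 0.0217,"dz": 0.0125,"rx": 0,"ry": 0,"rz": 0,"claw": 1},
    {"dx": 0,"dy": 0.0217,"dz": 0.0125,"rx": 0,"ry": 0,"rz": 0,"claw": 1},
    {"dx": 0,"dy": 0.0217,"dz": 0.0125,"rx": 0,"ry": 0,"rz": 0,"claw": 1},
  ],
)

```text
time_s: 14.05
ee_pos: [0.4688, -0.1064, 0.0412]
eef_rot: [2.62, -0.0, 2.32]
force: [-2.4, -2.1, 3.0]
grip_width: 0.0003
grip_force: 1.6
```

>>> step_arm(
  plan=[
    {"dx": 0,"dy": 0.0267,"dz": 0.0038,"rx": 0,"ry": 0,"rz": 0,"claw": 1},
    {"dx": 0,"dy": 0.0267,"dz": 0.0038,"rx": 0,"ry": 0,"rz": 0,"claw": 1},
    {"dx": 0,"dy": 0.0217,"dz": 0.0125,"rx": 0,"ry": 0,"rz": 0,"claw": 1},
    {"dx": 0,"dy": 0.0217,"dz": 0.0125,"rx": 0,"ry": 0,"rz": 0,"claw": 1},
    {"dx": 0,"dy": 0.0217,"dz": 0.0125,"rx": 0,"ry": 0,"rz": 0,"claw": 1},
    {"dx": 0,"dy": 0.0217,"dz": 0.0125,"rx": 0,"ry": 0,"rz": 0,"claw": 1},
  ],
)

```text
time_s: 14.65
ee_pos: [0.4797, -0.0962, 0.0431]
eef_rot: [2.62, -0.0, 2.32]
force: [-1.1, -1.0, 0.6]
grip_width: 0.0001
grip_force: 0.3
```

```bash
python3 rel.py|grep -v tool; python3 look.py w9|grep yel
python3 - <<'E'
import cv2
a=cv2.imread("pics/w9.png"); cv2.imwrite("pics/w9c.png",cv2.resize(a[140:290,150:350],(800,600)))
E
```

```text
t 14.65 tip s,t,z [np.float64(76.4), np.float64(-0.4), np.float64(28.4)] rear edge [np.float64(65.6), np.float64(-0.4), np.float64(22.2)]
F s,t,up -1.48 -0.03 0.58 q [-0.53  0.36  2.03  0.78  0.75 -1.86]
yel [140 249  12  12 108] [ 0.4315 -0.1406  0.0256]
```

View pics/w9c.png

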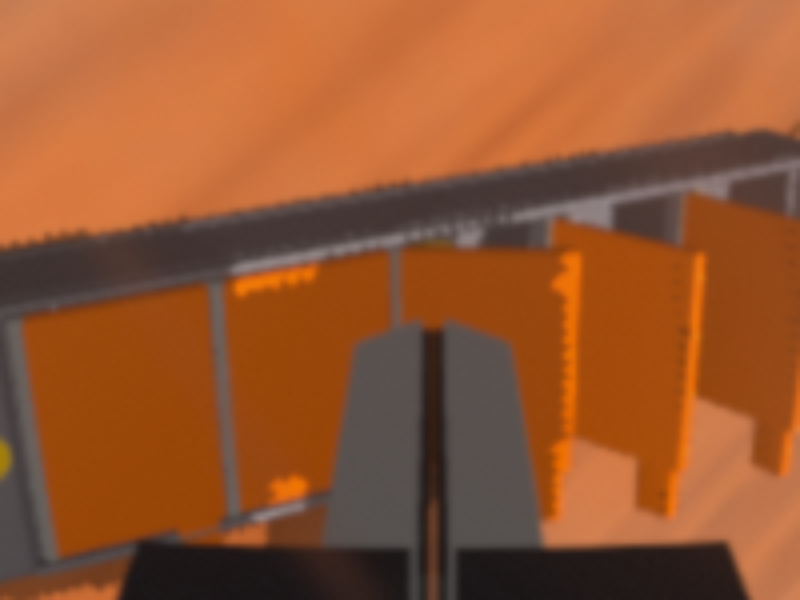

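Lids 1 and 2 are flush, lid 3 is half down and the body hasn't moved. The forces are gentler, so I'll repeat the pattern.

>>> step_arm(
  plan=[
    {"dx": 0,"dy": 0.0217,"dz": 0.0125,"rx": 0,"ry": 0,"rz": 0,"claw": 1},
    {"dx": 0,"dy": 0.0217,"dz": 0.0125,"rx": 0,"ry": 0,"rz": 0,"claw": 1},
    {"dx": 0,"dy": 0.0167,"dz": 0.0212,"rx": 0,"ry": 0,"rz": 0,"claw": 1},
    {"dx": 0,"dy": 0.0167,"dz": 0.0212,"rx": 0,"ry": 0,"rz": 0,"claw": 1},
    {"dx": 0,"dy": 0.0217,"dz": 0.0125,"rx": 0,"ry": 0,"rz": 0,"claw": 1},
  ],
)

```text
time_s: 15.4
ee_pos: [0.4891, -0.0878, 0.0412]
eef_rot: [2.62, 0.0, 2.32]
force: [-2.4, -1.5, 2.6]
grip_width: 0.0008
grip_force: 1.5
```

>>> step_arm(
  plan=[
    {"dx": 0,"dy": 0.0217,"dz": 0.0125,"rx": 0,"ry": 0,"rz": 0,"claw": 1},
    {"dx": 0,"dy": 0.0217,"dz": 0.0125,"rx": 0,"ry": 0,"rz": 0,"claw": 1},
    {"dx": 0,"dy": 0.0267,"dz": 0.0038,"rx": 0,"ry": 0,"rz": 0,"claw": 1},
    {"dx": 0,"dy": 0.0267,"dz": 0.0038,"rx": 0,"ry": 0,"rz": 0,"claw": 1},
    {"dx": 0,"dy": 0.0217,"dz": 0.0125,"rx": 0,"ry": 0,"rz": 0,"claw": 1},
    {"dx": 0,"dy": 0.0217,"dz": 0.0125,"rx": 0,"ry": 0,"rz": 0,"claw": 1},
    {"dx": 0,"dy": 0.0217,"dz": 0.0125,"rx": 0,"ry": 0,"rz": 0,"claw": 1},
    {"dx": 0,"dy": 0.0217,"dz": 0.0125,"rx": 0,"ry": 0,"rz": 0,"claw": 1},
  ],
)

```text
time_s: 16.2
ee_pos: [0.5036, -0.074, 0.0431]
eef_rot: [2.62, -0.0, 2.32]
force: [-1.0, -0.7, 1.2]
grip_width: 0.0003
grip_force: 0.5
```

```bash
python3 rel.py|grep -v tool; python3 look.py w10|grep yel
```

```text
t 16.2 tip s,t,z [np.float64(109.0), np.float64(-0.5), np.float64(28.4)] rear edge [np.float64(98.2), np.float64(-0.5), np.float64(22.2)]
F s,t,up -1.17 0.16 1.2 q [-0.45  0.39  1.99  0.78  0.72 -1.79]
yel [ 87 259  12  12 116] [ 0.4315 -0.1404  0.0256]
```

>>> step_arm(
  plan=[
    {"dx": 0,"dy": 0.0217,"dz": 0.0125,"rx": 0,"ry": 0,"rz": 0,"claw": 1},
    {"dx": 0,"dy": 0.0167,"dz": 0.0212,"rx": 0,"ry": 0,"rz": 0,"claw": 1},
    {"dx": 0,"dy": 0.0167,"dz": 0.0212,"rx": 0,"ry": 0,"rz": 0,"claw": 1},
    {"dx": 0,"dy": 0.0217,"dz": 0.0125,"rx": 0,"ry": 0,"rz": 0,"claw": 1},
    {"dx": 0,"dy": 0.0217,"dz": 0.0125,"rx": 0,"ry": 0,"rz": 0,"claw": 1},
    {"dx": 0,"dy": 0.0217,"dz": 0.0125,"rx": 0,"ry": 0,"rz": 0,"claw": 1},
  ],
)

```text
time_s: 17.05
ee_pos: [0.5147, -0.0637, 0.0412]
eef_rot: [2.62, 0.0, 2.32]
force: [-1.5, -2.2, 2.5]
grip_width: 0.0004
grip_force: 1.3
```

>>> step_arm(
  plan=[
    {"dx": 0,"dy": 0.0267,"dz": 0.0038,"rx": 0,"ry": 0,"rz": 0,"claw": 1},
    {"dx": 0,"dy": 0.0267,"dz": 0.0038,"rx": 0,"ry": 0,"rz": 0,"claw": 1},
    {"dx": 0,"dy": 0.0217,"dz": 0.0125,"rx": 0,"ry": 0,"rz": 0,"claw": 1},
    {"dx": 0,"dy": 0.0217,"dz": 0.0125,"rx": 0,"ry": 0,"rz": 0,"claw": 1},
    {"dx": 0,"dy": 0.0217,"dz": 0.0125,"rx": 0,"ry": 0,"rz": 0,"claw": 1},
    {"dx": 0,"dy": 0.0217,"dz": 0.0125,"rx": 0,"ry": 0,"rz": 0,"claw": 1},
    {"dx": 0,"dy": 0.0217,"dz": 0.0125,"rx": 0,"ry": 0,"rz": 0,"claw": 1},
  ],
)

```text
time_s: 17.75
ee_pos: [0.5275, -0.0518, 0.0431]
eef_rot: [2.62, 0.0, 2.32]
force: [-1.0, 0.0, 0.1]
grip_width: 0.0002
grip_force: 0.4
```

```bash
python3 rel.py|grep -v tool; python3 look.py w11|grep yel
python3 - <<'E'
from h import *
d=np.load("w11.npz"); X=d["X"]
# nearest height at the case top by wrist depth, for body clearance
D=np.array([.4298,-.1423]); e=np.array([.7306,.6828]); l=np.array([-e[1],e[0]])
Q=X[d["z"]>0]; s=(Q[:,:2]-D)@e; t=(Q[:,:2]-D)@l
for t0 in(0,20,40,60,80): 
    k=(abs(t-t0)<8)&(Q[:,2]>.06)&(Q[:,2]<.16)&(s>.12); print(t0,k.sum(),(np.percentile(s[k],2),Q[k,2].max()) if k.sum() else "")
E
```

```text
t 17.75 tip s,t,z [np.float64(141.6), np.float64(-0.6), np.float64(28.4)] rear edge [np.float64(130.8), np.float64(-0.6), np.float64(22.2)]
F s,t,up -0.69 0.7 0.1 q [-0.39  0.41  1.95  0.78  0.7  -1.72]
0 47237 (np.float64(0.1278080250397356), np.float64(0.15999602755783793))
20 0 
40 0 
60 0 
80 0
```

View pics/w11.png

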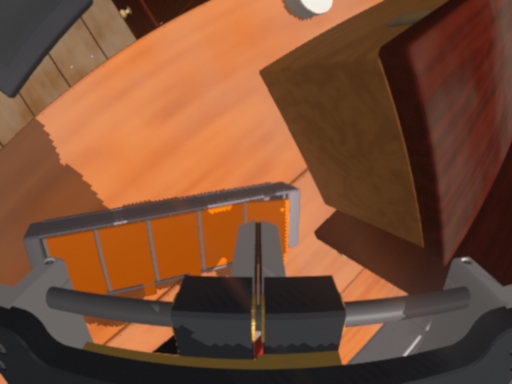

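Four lids are flush and lid 5 is nearly down; the case corner at (425,250) still looks clear of the body. Dipping to finish lid 5.

>>> step_arm(
  plan=[
    {"dx": 0,"dy": 0.0167,"dz": 0.0212,"rx": 0,"ry": 0,"rz": 0,"claw": 1},
    {"dx": 0,"dy": 0.0167,"dz": 0.0212,"rx": 0,"ry": 0,"rz": 0,"claw": 1},
    {"dx": 0,"dy": 0.0217,"dz": 0.0125,"rx": 0,"ry": 0,"rz": 0,"claw": 1},
    {"dx": 0,"dy": 0.0217,"dz": 0.0125,"rx": 0,"ry": 0,"rz": 0,"claw": 1},
    {"dx": 0,"dy": 0.0217,"dz": 0.0125,"rx": 0,"ry": 0,"rz": 0,"claw": 1},
  ],
)

```text
time_s: 18.5
ee_pos: [0.5367, -0.0433, 0.0412]
eef_rot: [2.62, 0.0, 2.32]
force: [-2.1, -1.6, 1.9]
grip_width: 0.0007
grip_force: 1.6
```

>>> step_arm(
  plan=[
    {"dx": 0,"dy": 0.0217,"dz": 0.0125,"rx": 0,"ry": 0,"rz": 0,"claw": 1},
    {"dx": 0,"dy": 0.0217,"dz": 0.0125,"rx": 0,"ry": 0,"rz": 0,"claw": 1},
    {"dx": 0,"dy": 0.0217,"dz": 0.0125,"rx": 0,"ry": 0,"rz": 0,"claw": 1},
    {"dx": 0,"dy": 0.0217,"dz": 0.0125,"rx": 0,"ry": 0,"rz": 0,"claw": 1},
    {"dx": 0,"dy": 0.0217,"dz": 0.0125,"rx": 0,"ry": 0,"rz": 0,"claw": 1},
  ],
)

```text
time_s: 19.0
ee_pos: [0.5458, -0.0348, 0.0411]
eef_rot: [2.62, 0.0, 2.32]
force: [-2.0, -1.1, 3.0]
grip_width: 0.0008
grip_force: 1.6
```

```bash
python3 rel.py
```

```text
t 19.0 tip s,t,z [np.float64(166.6), np.float64(-0.7), np.float64(26.4)] rear edge [np.float64(155.8), np.float64(-0.6), np.float64(20.2)]
tool x in s,t,up 0.0021 1.0 -0.0
tool y in s,t,up 0.867 -0.0018 0.4982
tool z in s,t,up 0.4982 -0.0011 -0.8671
F s,t,up -2.2 0.55 3.02 q [-0.34  0.44  1.92  0.77  0.68 -1.68]
```

>>> step_arm(
  plan=[
    {"dx": 0,"dy": 0.025,"dz": -0.043,"rx": 0,"ry": 0,"rz": 0,"claw": 1},
    {"dx": 0,"dy": 0,"dz": -0.2,"rx": 0,"ry": 0,"rz": 0,"claw": 1},
    {"dx": 0,"dy": 0,"dz": -0.4,"rx": 0,"ry": 0,"rz": 0,"claw": 1},
    {"dx": 0,"dy": 0,"dz": -0.4,"rx": 0,"ry": 0,"rz": 0,"claw": 1},
    {"dx": 0,"dy": 0,"dz": -0.4,"rx": 0,"ry": 0,"rz": 0,"claw": 1},
    {"dx": 0,"dy": 0,"dz": -0.4,"rx": 0,"ry": 0,"rz": 0,"claw": 1},
    {"dx": 0,"dy": -0.4,"dz": 0,"rx": 0,"ry": 0,"rz": 0,"claw": 1},
    {"dx": 0,"dy": -0.3,"dz": 0,"rx": 0,"ry": 0,"rz": 0,"claw": 1},
    {"dx": 0,"dy": 0,"dz": 0,"rx": 0,"ry": 0,"rz": 0,"claw": 1},
    {"dx": 0,"dy": 0,"dz": 0,"rx": 0,"ry": 0,"rz": 0,"claw": 1},
  ],
)

```text
time_s: 20.0
ee_pos: [0.4356, -0.1375, 0.1675]
eef_rot: [2.62, -0.0, 2.319]
force: [0.9, 0.5, 0.4]
grip_width: 0.0007
grip_force: 0.0
```

```bash
python3 rel.py|grep -v tool; python3 look.py w12|grep yel
python3 - <<'E'
from h import *
d=np.load("w12.npz"); X=d["X"]; img=d["img"]
D=np.array([.4315,-.1406]); e=np.array([.7306,.6828]); l=np.array([-e[1],e[0]])
s=((X[...,:2]-D)@e)*1e3; t=((X[...,:2]-D)@l)*1e3; z=X[...,2]*1e3
for i in range(5):
    h=8+31*i; r=[]
    for a,b in((4,12),(12,20),(20,28)):
        k=(d["z"]>0)&(s>h+a)&(s<h+b)&(abs(t)<15)&(z>5)&(z<70); r.append((k.sum(),np.median(z[k]).round(1)))
    print("lid",i+1,r)
k=(d["z"]>0)&(s>165)&(s<175)&(abs(t)<18)&(z>15)&(z<40); print("end",np.median(z[k]))
v,u=np.nonzero((abs(s-85)<110)&(abs(t)<50)&(z<60)); print(u.min(),u.max(),v.min(),v.max())
c=img[max(v.min()-10,0):v.max()+10,max(u.min()-10,0):u.max()+10,::-1]; f=min(800/c.shape[1],600/c.shape[0]); cv2.imwrite("pics/end.png",cv2.resize(c,None,fx=f,fy=f))
E
```

```text
t 20.0 tip s,t,z [np.float64(16.0), np.float64(-0.5), np.float64(152.8)] rear edge [np.float64(5.2), np.float64(-0.4), np.float64(146.5)]
F s,t,up 0.98 -0.27 0.44 q [-0.67  0.09  2.    0.6   1.05 -1.72]
yel [461  37   8  23  91] [0.5842 0.2588 0.1303]
yel [494  39  18  22 317] [0.5809 0.2509 0.1981]
yel [181 185   6   6  30] [ 0.4315 -0.1408  0.0258]
lid 1 [(np.int64(202), np.float64(25.1)), (np.int64(199), np.float64(25.2)), (np.int64(193), np.float64(25.3))]
lid 2 [(np.int64(181), np.float64(25.0)), (np.int64(179), np.float64(24.9)), (np.int64(167), np.float64(24.8))]
lid 3 [(np.int64(162), np.float64(25.0)), (np.int64(164), np.float64(25.1)), (np.int64(145), np.float64(25.1))]
lid 4 [(np.int64(143), np.float64(25.0)), (np.int64(134), np.float64(25.1)), (np.int64(136), np.float64(25.2))]
lid 5 [(np.int64(119), np.float64(25.2)), (np.int64(125), np.float64(25.3)), (np.int64(114), np.float64(25.3))]
end 24.90681935497824
152 347 127 227
```

View pics/end.png

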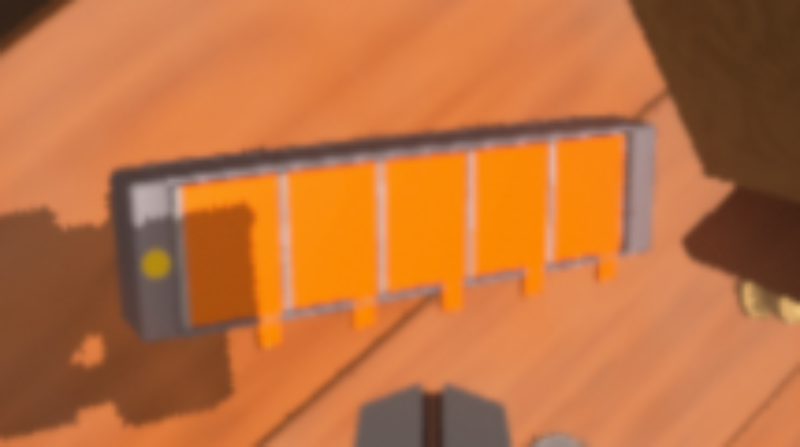

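All five lids are flat at 25 mm, level with the end blocks. The dot (crop (155,263)) is where it started, and the hand is clear.

```bash
python3 -c "
from station import hand_in
print(hand_in())"
```

```text
the job is handed in; nothing more can be done
None
```

I folded all five lids shut in order from the yellow dot; they measure flush at about 25 mm, the organiser has not moved, the hand is clear, and the job was handed in at about 20 s.

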